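# Check the grinder's bearing, then push the belt tensioner back past its click and hold it

### The job

The carving-tool grinder has just been stopped for a belt change. Pick up the yellow thermometer from the blue mat and hold it steady for a good second with its nose aimed at the orange band of the drive bearing, level, a few centimetres off and without touching the grinder; then lay it back on the mat and let go of it. Then push the red post of the sprung tensioner arm back past the click until the arm stands in the green part of its scale (short of the red), and finish while still holding it there against its spring; leave the other things on the bench where they are.

Things in the scene. Friction and masses are not known exactly. Their poses are not given: they have to be found in the camera images.
- thermometer_center (a point): Centre of the loose stick-shaped infrared thermometer, 0.10 to 0.21 kg: bar 150 mm long (x, towards its nose), 32 mm wide (y), 30 mm high (z); yellow from -75 to +43 mm along x, then the black nose 26 mm wide. It lies flat on the mat, centre 19 mm above the bench; it can be gripped across its width here.
- thermometer_nose (a point): Front end of the thermometer's black nose, 75 mm ahead of its centre; x is the direction in which it measures (straight ahead along the bar).
- mat: Fixed blue mat 160 mm (x) by 240 mm (y), 4 mm thick; origin at the centre of its underside, on the bench. The thermometer is to lie on it.
- bearing (a point): On the vertical axis of the drive bearing, 95 mm above the bench, half-way up its orange band (24 mm high, 41 mm across). The bearing is a fixed upright barrel 40 mm across, 62 to 120 mm above the bench, at the grinder's end nearest the mat; the band can be aimed at from any side, the mat's side being free. No other fixed part of the grinder is higher than 68 mm.
- grinder: Fixed grinder: grey base plate 210 mm (x, from -90 to +120 mm) by 340 mm (y, from -165 to +175 mm), 16 mm thick, with bearing, motor case, scale and pawl; origin on the bench. Its x axis points about away from the robot, its z up.
- pivot (a point): Point on the vertical pivot axis of the tensioner arm, 100 mm above the bench.
- post (a point): On the axis of the upright red post (16 mm across, 70 to 125 mm above the bench) at the tensioner arm's end; point 100 mm up, 130 mm from the pivot axis. x points outwards along the arm, z up. Under it an idler wheel 44 mm across (40 to 70 mm up); 75 mm round the post is free above 70 mm. It is pushed away from the robot (-y of this frame) in a level arc about the pivot.
- tensioner (a joint): Arm angle in rad: 0 at rest, grows as the post is pushed back (clockwise from above), stop at 0.80. Spring at the post 6 N at rest, 11 N at 0.6; a sprung brass pawl adds 2 to 3 N from 0.24 to 0.33 and drops (click) by 0.43. Nothing locks: let go, it springs back. Scale under the arm, read at the arm's white centre line: white to 0.24, yellow to 0.43, green to 0.72, then red.
- jar: Bystander: loose amber jar with steel cap, 56 mm in diameter, 70 mm high; origin at the centre of its underside.
- figure: Bystander: loose small turned wooden figure, 52 mm in diameter, 96 mm high; origin at the centre of its underside.
- blank: Bystander: loose upright block of carving wood, 55 x 45 x 75 mm high; origin at the centre of its underside.
- gouge: Bystander: loose carving gouge lying on the bench, 205 mm long along its x (from -105 to +100 mm), 26 mm thick; origin on the bench.
Not all that is in view belongs to the job. What is shaped like the part that bears thermometer_center but purple or white is not meant.

How it is judged:
By the outcome, as a careful person would: the job done as asked, in the order asked, and still so for the second after the job is handed in, while the arm keeps its last pose, push and grip.
It also fails if it takes over 64 s, if anything falls off the work surface, if the arm or the gripper's body presses on something with over 40 N, if the wrist force passes 120 N, or if a joint passes its speed limit or range.

### The arm

A 6-joint arm with a two-finger parallel gripper is mounted at the origin on the work surface. World frame = base frame: x ahead of the robot, y to its left, z up, the work surface at z = 0. Lengths are in mm, angles in rad, forces in N, time in s.
With the tool pointing down it reaches from about 400 to 925 mm from the base axis. Payload 12.5 kg.
Tool frame: the origin (TCP) lies midway between the tips of the shut fingers; the grasp point (between the pads) lies env.grasp_offset behind it (env.grasp_offset is the distance from the TCP to the grasp point, in mm); x points along the fingers, y is the direction in which the jaws open and shut, and the axes are right-handed (so a half turn about x gives the same grasp; the last joint's range is limited). The gripper opens to 95 mm and grips with 3 to 60 N. Pads are 20 mm wide; open, the fingers measure 119 mm over their backs; the gripper's body (75 mm by 180 mm) begins 59 mm behind the grasp point.
Start: joints at [1.078, 0.491, 1.559, -0, 1.092, -0.106], TCP at [235.752, 578.85, 214.661] pointing down, gripper open.
Joint ranges: [-3.1, 3.1], [-0.84, 2.19], [0.05, 2.79], [-1.13, 4.28], [0.06, 2.93], [-2.69, 2.69]. Speed limits (rad/s): [2.22, 2.22, 2.79, 3.14, 3.14, 3.14].

### API

Orientations are given as [roll, pitch, yaw] about the fixed x, y, z axes, in that order (R = Rz(yaw) Ry(pitch) Rx(roll)).
In Python, from cell import env gives the robot as it stands.
- The arm moves only by the tool apply_moves, never from a script. Its arguments are lists of equal length, an entry for each row: "offset": the shift along the world's x, y, z in units of 25 mm (1.0 is 25 mm), a list of three; "yaw": the turn about the world's z in units of 6 degrees (1.0 is 6 degrees); "jaw": the closure, from -1 (fully open) to 1 (shut), so that 0 is half open. A call has 1 to 20 rows; each row is the pose to reach, as a shift and turn from the pose measured when the call began; what a row does not reach only later rows make up. A row lasts 1/8 s, in which the tool goes at most 62.5 mm and 10.7 degrees, less where a joint would pass 70% of its speed; a pose out of reach is approached as far as the arm can. A call with a gripper value outside its range is refused whole. The fingers move at their own pace and stop on an object; the grip force is fixed at half the most. Time passes only in rows, so rows that repeat a pose let the fingers close. It gives the time, the measured TCP pose, the force and the opening at its end, in the units of the state.
- env.state(): the state, without advancing time (a new reading comes with each control period).
- env.read_camera(name): name is "side" or "top" or "wrist"; returns a dict with "frame" (420x560x3 uint8, red, green, blue), "fx", "fy", "cx", "cy" (pixels), "xyz" and "rotation" of the camera in the world; the wrist camera has in their place "hand_eye" (4x4, takes a point from camera to tool coordinates, whose origin is the TCP and whose axes are the tool frame's). Camera axes: x right, y down, z forward; pixel columns grow to the right and rows downward; lengths in mm; the calibration is good to about 2 mm. A picture is of the moment at which its call begins: read the wrist's pose just before it. There is no depth.
- env.job_done(): hands the job in, once; it reports no verdict.
The state is a dict: "t": time; "joints": joint angles; "qvel": joint speeds; "tau": joint torques, N m; "eef_pos": TCP position; "tcp_rot": TCP orientation; "ft_force": force on the tool from outside, world axes, zero at the start; "moment": the same for the moment, N m; "opening": opening from 0.0 (shut) to 1.0 (fully open).
Only numpy, scipy, OpenCV 4.12 (cv2) and the standard library are available. Lean on these libraries where they do the work, as an engineer would, in place of code of your own. Each camera call takes 0.05 s, during which the arm holds its last target.

## Working session

There is one attempt and no reset: what is moved stays moved. The work goes in short steps, Python scripts to look and compute and a tool call to move; the robot and the scene stay as the last step left them, time stands still between calls to the robot, and variables do not carry over. Pictures are saved under pics/ and viewed, and the job is handed in when it is done.

Besides the shell and the picture viewer there is one more tool, called after ">>>" as name(argument=value, ...), one argument or row to a line, values as JSON. apply_moves: Moves the arm, as the interface text tells. Its arguments: {"type":"object","properties":{"offset":{"type":"array"},"yaw":{"type":"array"},"jaw":{"type":"array"}},"required":["offset","yaw","jaw"]}

```bash
ls; mkdir -p pics
python3 - <<'E'
from cell import env
import cv2
print(env.state()); print(env.grasp_offset)
for n in ["side","top","wrist"]:
    d=env.read_camera(n); cv2.imwrite(f"pics/{n}0.png",cv2.cvtColor(d["frame"],cv2.COLOR_RGB2BGR))
    print(n,{k:v for k,v in d.items() if k!="frame"})
E
```

```text
pics
{'t': 0.0, 'joints': array([ 1.07839631e+00,  4.91557740e-01,  1.55946173e+00, -3.76422041e-05,
        1.09170756e+00, -1.05617282e-01]), 'qvel': array([ 2.89987026e-05, -4.07707828e-04,  1.17769325e-04, -1.22733502e-03,
        2.30855871e-04,  7.26258623e-04]), 'tau': array([ 1.53056619e-03, -6.12660885e+01, -2.58183771e+01,  6.93124649e-02,
        4.81517392e-02, -1.03110629e-04]), 'eef_pos': array([235.63379175, 578.60634388, 214.05865435]), 'tcp_rot': array([-1.64699234,  1.56966145, -2.03375771]), 'ft_force': array([ 0.34163328, -0.17591946,  1.25928874]), 'moment': array([ 0.01362788, -0.03171738, -0.05572067]), 'opening': 1.001568004929728}
18.8
side {'fx': 435.80697797009816, 'fy': 435.80697797009816, 'cx': 279.638266232326, 'cy': 218.53016915898377, 'xyz': array([1305.69593326, -788.4920936 ,  925.19705407]), 'rotation': array([-2.23965632,  0.01066474,  0.81407183])}
top {'fx': 477.4013898879764, 'fy': 477.4013898879764, 'cx': 275.0189884751808, 'cy': 205.61535234964782, 'xyz': array([ 448.40732568,  -77.71844579, 1389.47862578]), 'rotation': array([-3.07614155,  0.00782756, -1.58848089])}
wrist {'fx': 301.1087709208392, 'fy': 301.1087709208392, 'cx': 277.65510109038627, 'cy': 205.9875677050471, 'hand_eye': array([[-9.14292443e-04, -2.62801009e-01,  9.64849622e-01,
        -1.70044414e+02],
       [ 9.99999259e-01, -1.01554292e-03,  6.70991674e-04,
         2.54208163e-01],
       [ 8.03508911e-04,  9.64849521e-01,  2.62801743e-01,
        -7.44785259e+01],
       [ 0.00000000e+00,  0.00000000e+00,  0.00000000e+00,
         1.00000000e+00]])}
```

View pics/side0.png

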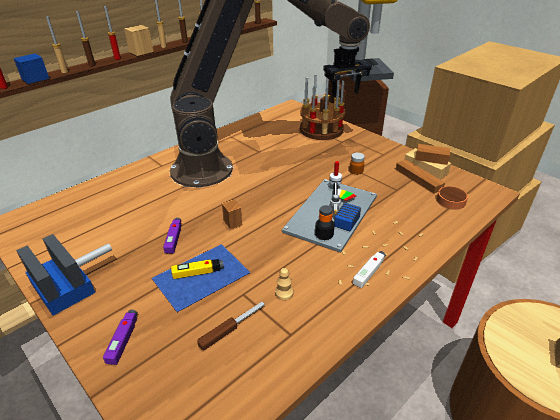

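View pics/top0.png

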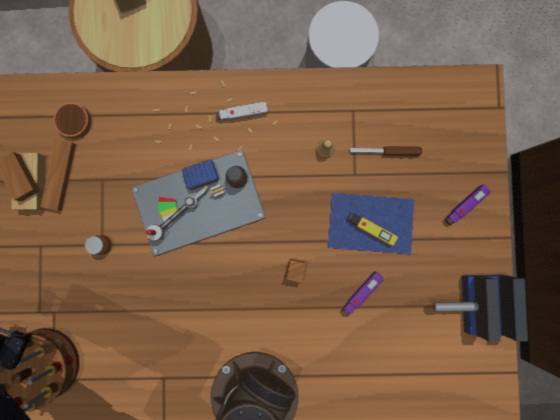

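View pics/wrist0.png

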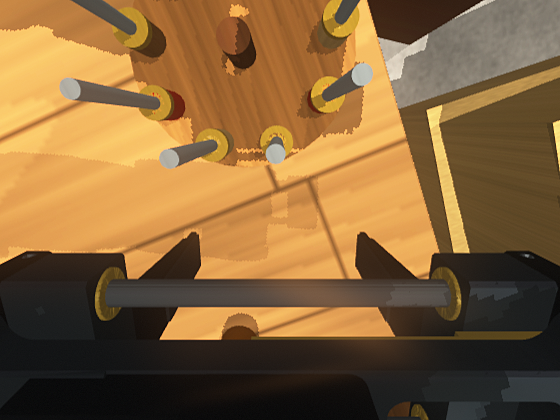

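The top view shows the grinder around (200,205), the thermometer near (373,230) on the blue mat, and the rack just under the gripper. I'll enlarge the parts that matter.

Run:
```python
import cv2
t=cv2.imread("pics/top0.png"); s=cv2.imread("pics/side0.png")
def crop(im,x0,y0,w,h,k,n):
    c=cv2.resize(im[y0:y0+h,x0:x0+w],None,fx=k,fy=k,interpolation=cv2.INTER_CUBIC)
    for i in range(0,w,10):
        cv2.line(c,(i*k,0),(i*k,6),(255,255,255),1); 
        if i%20==0: cv2.putText(c,str(x0+i),(i*k,16),0,.4,(255,255,255),1)
    for i in range(0,h,10):
        cv2.line(c,(0,i*k),(6,i*k),(255,255,255),1); 
        if i%20==0: cv2.putText(c,str(y0+i),(8,i*k+4),0,.4,(255,255,255),1)
    cv2.imwrite(n,c)
crop(t,130,145,140,110,5,"pics/topgr.png")
crop(t,320,180,110,80,7,"pics/topmat.png")
crop(s,270,150,120,100,6,"pics/sidegr.png")
crop(s,145,235,115,80,6,"pics/sidemat.png")
```

```text
(no output)
```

View pics/topgr.png

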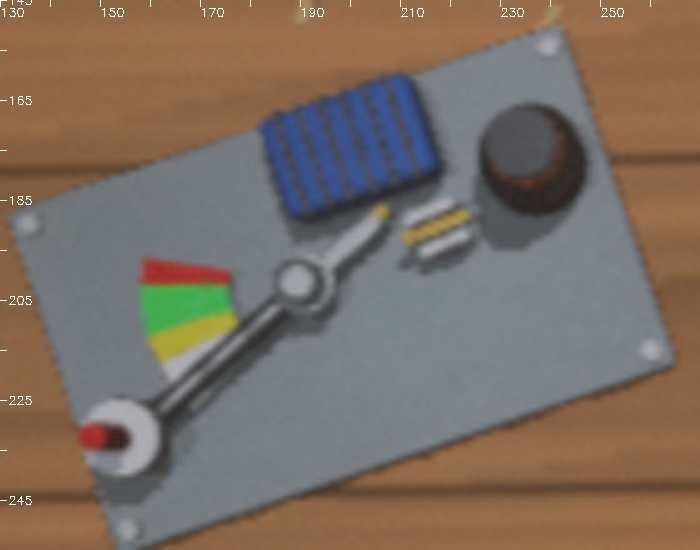

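View pics/topmat.png

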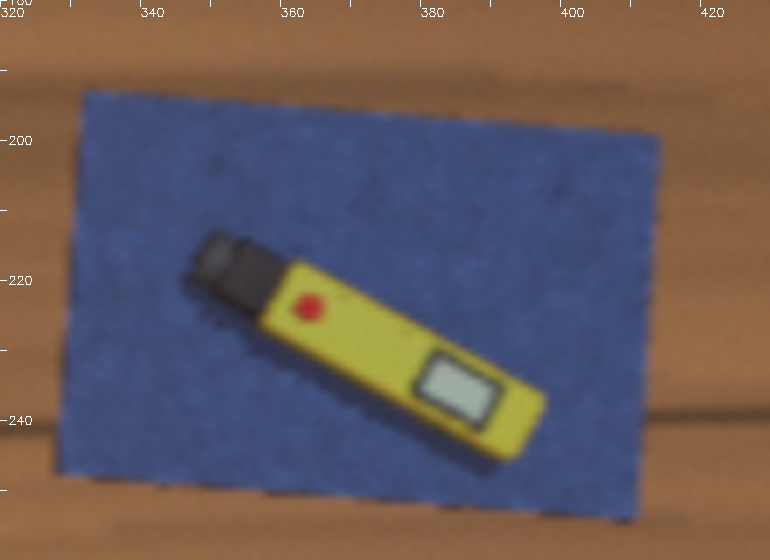

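View pics/sidegr.png

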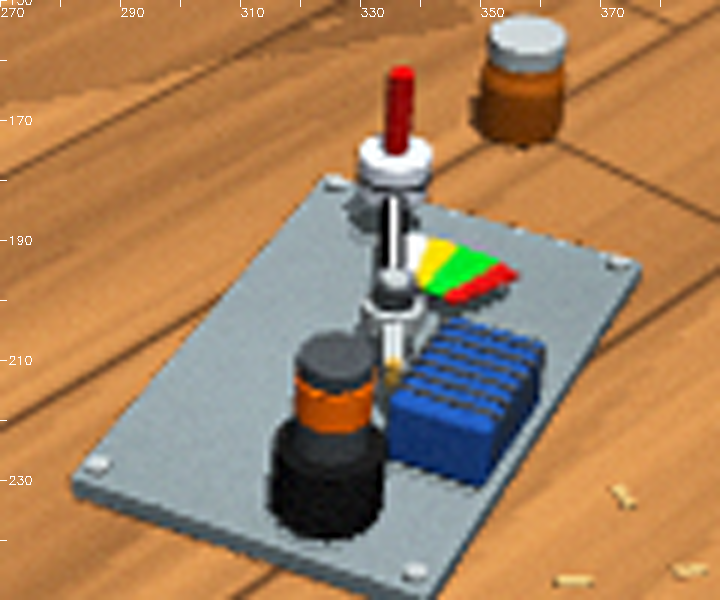

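View pics/sidemat.png

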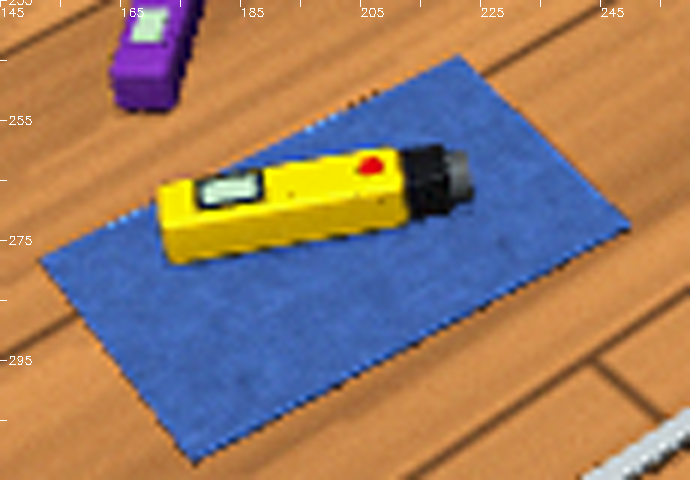

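Readings (full-image pixels), top view:
- yellow face corners (362.4,217.4), (357.4,226), (397.9,236.7), (392.1,245)
- bearing cap centre (234,173.6)
- post top (148.2,232.4)
- pivot cap (189.8,201.2)

Side view: bearing cap (326,209.2), post top (336.8,162).

```bash
cat > h.py <<'E'
import numpy as np
from scipy.spatial.transform import Rotation as Ro
from scipy.optimize import least_squares
C={'side':(435.807,279.638,218.530,[1305.69593326,-788.4920936,925.19705407],[-2.23965632,0.01066474,0.81407183]),
'top':(477.4014,275.019,205.6154,[448.40732568,-77.71844579,1389.47862578],[-3.07614155,0.00782756,-1.58848089])}
def proj(c,P):
    f,cx,cy,x,r=C[c]; q=(np.asarray(P,float)-x)@Ro.from_euler('xyz',r).as_matrix()
    return np.stack([f*q[...,0]/q[...,2]+cx,f*q[...,1]/q[...,2]+cy],-1)
def onz(c,uv,z):
    f,cx,cy,x,r=C[c]; d=Ro.from_euler('xyz',r).as_matrix()@np.array([(uv[0]-cx)/f,(uv[1]-cy)/f,1]); x=np.array(x)
    return x+d*(z-x[2])/d[2]
E
python3 - <<'E'
from h import *
p=lambda *a:print(*[np.round(x,3) if not isinstance(x,str) else x for x in a])
top=[(362.4,217.4),(357.4,226),(397.9,236.7),(392.1,245)]
T=np.array([onz('top',u,34) for u in top]); 
for a in T:p('yel',a)
fr=(T[0]+T[1])/2;bk=(T[2]+T[3])/2;d=fr-bk;L=np.linalg.norm(d);d/=L
p('len',L,'w',np.linalg.norm(T[0]-T[1]),'yaw',np.arctan2(d[1],d[0]),'center', (fr-43*d),(bk+75*d))
s=[(171.5,266),(174.2+0,272.0),(211,260.2),(212.5,267)]
for u in [(331.9,193.3),(414.3,199.3),(410.9,254.3),(328.1,247.6)]: p('mat',onz('top',u,4))
for n,u in dict(a=(242,151),b=(131.6,188),c=(155,254.6),d=(265,217)).items(): p('base',onz('top',u,16))
p('bearing top',onz('top',(234,173.6),120),'side',onz('side',(326,209.2),120))
p('post top',onz('top',(148.2,232.4),125),'side',onz('side',(336.8,162),125))
for z in (75,80,100):p('pivot',z,onz('top',(189.8,201.2),z), onz('side',(336,196.5),z))
p('jar',onz('top',(95.5,245),70));p('fig',onz('top',(327.5,145),96));p('blank',onz('top',(297,266),75))
# side nose etc
for n,u in dict(noseR=(172/1+0,0)).items(): pass
for u in [((165)/6+145,188/6+235),(395/6+145,148/6+235),(408/6+145,177/6+235),(172/6+145,217/6+235)]: p('side yel',onz('side',u,34))
E
```

```text
yel [ 499.42  -315.938   34.   ]
yel [ 475.302 -301.069   34.   ]
yel [ 443.033 -414.545   34.   ]
yel [ 419.937 -397.39    34.   ]
len 112.345 w 28.334 yaw 1.05 center [ 465.975 -345.808   34.   ] [ 468.787 -340.902   34.   ]
mat [ 572.303 -234.654    4.   ]
mat [ 550.416 -473.267    4.   ]
mat [ 391.646 -457.65     4.   ]
mat [ 415.062 -219.676    4.   ]
base [699.419  24.587  16.   ]
base [597.306 345.976  16.   ]
base [404.031 278.292  16.   ]
base [506.291 -39.137  16.   ]
bearing top [619.704  39.081 120.   ] side [624.312  38.017 120.   ]
post top [466.442 268.022 125.   ] side [470.149 266.501 125.   ]
pivot 75 [551.256 166.423  75.   ] [562.327 160.903  75.   ]
pivot 80 [550.865 165.495  80.   ] [566.699 155.319  80.   ]
pivot 100 [549.3  161.78 100.  ] [584.186 132.986 100.   ]
jar [435.05 428.97  70.  ]
fig [ 696.9   -215.587   96.   ]
blank [ 368.117 -126.153   75.   ]
side yel [ 425.365 -398.681   34.   ]
side yel [ 480.256 -301.643   34.   ]
side yel [ 501.173 -309.213   34.   ]
side yel [ 444.632 -407.016   34.   ]
```

Run:
```python
from cell import env
from h import *
s=env.state(); R=Ro.from_euler('xyz',s['tcp_rot']).as_matrix(); print(R.round(3), np.degrees(np.arctan2(R[1,1],R[0,1])), 'q1-q6', s['joints'][[0,5]])
print(np.degrees(s['joints'][0]))
```

```text
[[-0.     0.377  0.926]
 [-0.001  0.926 -0.377]
 [-1.    -0.001 -0.   ]] 67.83659320395431 q1-q6 [ 1.07838511 -0.10558038]
61.78691564453034
```

>>> apply_moves(
  offset=[
    [0,0,2],
    [0,0,4],
    [2,-3,4],
    [4,-6,4],
    [6,-8,4],
    [8,-11,4],
    [10,-14,4],
    [11.5,-16.5,4],
    [13,-19,4],
    [12.6,-21,4],
    [12.2,-23,4],
    [11.8,-25,4],
    [11.4,-27,4],
    [11,-29,4],
    [10.5,-31,4],
    [10.1,-33,3],
    [9.7,-35,2],
    [9.3,-36.8,0],
    [9.3,-36.8,-2],
    [9.3,-36.8,-2],
  ],
  yaw=[0,0,-1,-2,-3,-4,-5,-6,-7,-8,-9,-10,-11,-12,-13,-14,-15,-16,-16.3,-16.3],
  jaw=[-1,-1,-1,-1,-1,-1,-1,-1,-1,-1,-1,-1,-1,-1,-1,-1,-1,-1,-1,-1],
)

```text
t: 2.65
eef_pos: [466.7, -341.5, 161.2]
tcp_rot: [-1.773, 1.565, 2.415]
ft_force: [-0.5, 0.8, 0.3]
opening: 0.993
```

```bash
cat >> h.py <<'E'
def wproj(d,s,P):
    H=d['hand_eye']; R=Ro.from_euler('xyz',s['tcp_rot']).as_matrix()
    q=(np.asarray(P,float)-s['eef_pos'])@R; q=(q-H[:3,3])@H[:3,:3]
    return np.stack([d['fx']*q[...,0]/q[...,2]+d['cx'],d['fy']*q[...,1]/q[...,2]+d['cy']],-1)
def wonz(d,s,uv,z):
    H=d['hand_eye']; R=Ro.from_euler('xyz',s['tcp_rot']).as_matrix()
    o=R@H[:3,3]+s['eef_pos']; v=R@H[:3,:3]@np.array([(uv[0]-d['cx'])/d['fx'],(uv[1]-d['cy'])/d['fy'],1])
    return o+v*(z-o[2])/v[2]
def box(c,yaw):
    ax=np.array([np.cos(yaw),np.sin(yaw)]); ay=np.array([-ax[1],ax[0]])
    return np.array([list(np.array(c[:2])+a*ax+b*ay)+[34] for a,b in [(43,16),(43,-16),(-75,-16),(-75,16)]])
E
python3 - <<'E'
from cell import env
from h import *
import cv2,pickle
s=env.state(); d=env.read_camera('wrist'); pickle.dump((s,d),open('w1.pkl','wb'))
print(s['eef_pos'],s['joints'])
R=Ro.from_euler('xyz',s['tcp_rot']).as_matrix(); print(np.degrees(np.arctan2(R[1,1],R[0,1])),R[:,0])
im=cv2.cvtColor(d['frame'],cv2.COLOR_RGB2BGR).copy()
q=wproj(d,s,box((469,-342),1.05)); print(q)
cv2.imwrite('pics/w1.png',im)
E
```

```text
[ 466.66745566 -341.52413357  161.21554055] [-7.45923298e-01  4.86623478e-01  1.73172904e+00 -1.48700660e-04
  9.29443388e-01 -2.21345884e-01]
-30.050736438616923 [-0.00463688  0.00412229 -0.99998075]
[[264.95445263 156.55188857]
 [297.63016368 156.42551288]
 [296.23072488 266.46509439]
 [266.64389996 266.50000993]]
```

View pics/w1.png

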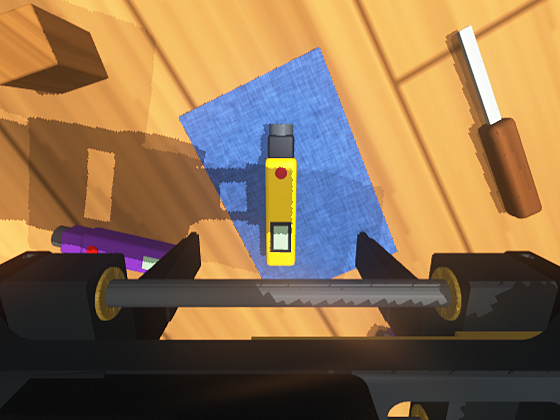

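The wrist picture agrees with the pose estimate to about 1 px: predicted corners (265,157) and (296,266), seen (266,158) and (296,265). I'll go down to TCP z = 8–9 mm and grip.

>>> apply_moves(
  offset=[
    [0.1,0,-2],
    [0.1,0,-4],
    [0.1,0,-5.2],
    [0.1,0,-6.1],
    [0.1,0,-6.1],
    [0.1,0,-6.1],
    [0.1,0,-6.1],
    [0.1,0,-6.1],
    [0.1,0,-6.1],
    [0.1,0,-6.1],
    [0.1,0,-6.1],
    [0.1,0,-6.1],
    [0.1,0,-6.1],
  ],
  yaw=[0,0,0,0,0,0,0,0,0,0,0,0,0],
  jaw=[-1,-1,-1,-1,-1,-1,1,1,1,1,1,1,1],
)

```text
t: 4.32
eef_pos: [469.5, -341.4, 8.7]
tcp_rot: [-1.772, 1.565, 2.417]
ft_force: [0.3, -0.1, -1.0]
opening: 0.331
```

>>> apply_moves(
  offset=[
    [0,0,0.5],
    [0,0,1.2],
    [0,0,2],
    [0,0,3],
    [0.3,1,3.04],
    [0.6,2,3.04],
    [0.9,3.1,3.04],
    [1.2,4.2,3.04],
    [1.5,5.3,3.04],
    [1.8,6.4,3.04],
    [2.1,7.4,3.04],
    [2.4,8.3,3.04],
    [2.55,8.9,3.04],
    [2.6,9.14,3.04],
    [2.6,9.14,3.04],
    [2.6,9.14,3.04],
  ],
  yaw=[0,0,0,0,0,0,0,0,0,0,0,0,0,0,0,0],
  jaw=[1,1,1,1,1,1,1,1,1,1,1,1,1,1,1,1],
)

```text
t: 6.32
eef_pos: [534.4, -113.5, 84.8]
tcp_rot: [-1.761, 1.565, 2.427]
ft_force: [0.8, 0.3, -2.5]
opening: 0.334
```

```bash
cat > look.py <<'E'
import sys,cv2,pickle
from cell import env
from h import *
def look(tag,cams=('wrist','side','top')):
    s=env.state(); out={}
    for n in cams:
        d=env.read_camera(n); out[n]=d
        cv2.imwrite(f'pics/{n}_{tag}.png',cv2.cvtColor(d['frame'],cv2.COLOR_RGB2BGR))
    pickle.dump((s,out),open(f'{tag}.pkl','wb'))
    R=Ro.from_euler('xyz',s['tcp_rot']).as_matrix()
    print(s['t'],s['eef_pos'].round(1),'yyaw',np.degrees(np.arctan2(R[1,1],R[0,1])).round(2),R[:,0].round(4),s['ft_force'].round(2),s['moment'].round(2),s['opening'])
    return s,out
def crop(tag,src,x0,y0,w,h,k):
    im=cv2.imread(src); c=cv2.resize(im[y0:y0+h,x0:x0+w],None,fx=k,fy=k,interpolation=cv2.INTER_CUBIC)
    for i in range(0,w,10):
        cv2.line(c,(i*k,0),(i*k,6),(255,255,255),1)
        if i%20==0: cv2.putText(c,str(x0+i),(i*k,16),0,.4,(255,255,255),1)
    for i in range(0,h,10):
        cv2.line(c,(0,i*k),(6,i*k),(255,255,255),1)
        if i%20==0: cv2.putText(c,str(y0+i),(8,i*k+4),0,.4,(255,255,255),1)
    cv2.imwrite(f'pics/{tag}.png',c)
E
python3 - <<'E'
from look import *
look('st',('wrist','side'))
crop('st_c','pics/side_st.png',200,150,160,120,5)
E
```

```text
6.325 [ 534.4 -113.5   84.8] yyaw -30.02 [-0.0044  0.0038 -1.    ] [ 0.84  0.31 -2.46] [-0.08  0.07  0.01] 0.33368273958415035
```

View pics/wrist_st.png

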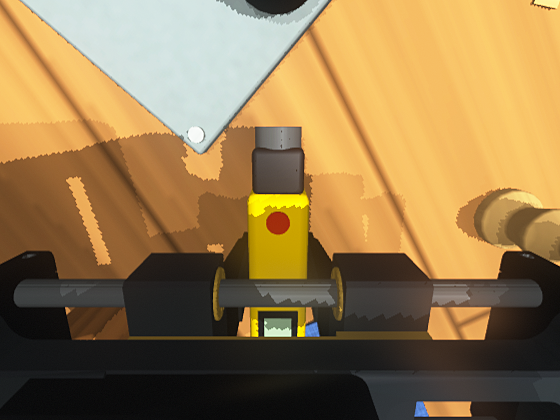

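View pics/st_c.png

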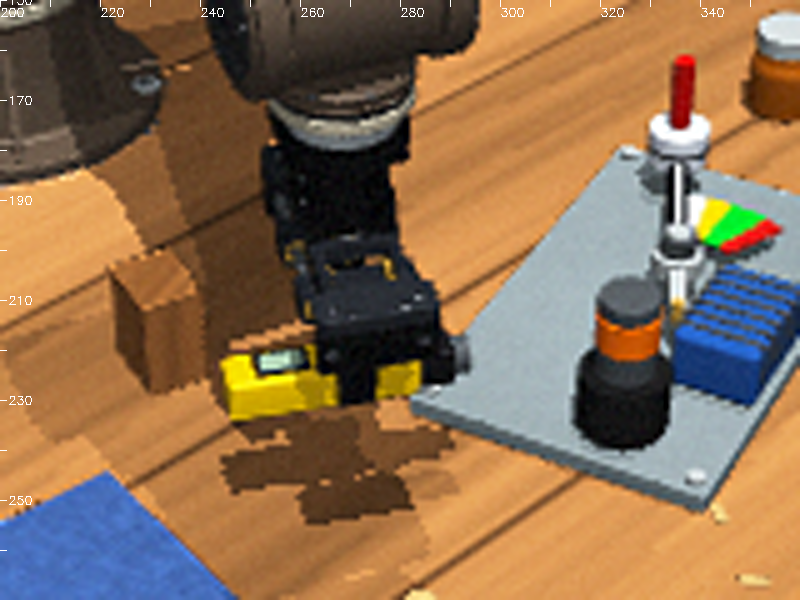

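```bash
python3 - <<'E'
from h import *
s=np.array([534.4,-113.5,84.8]); g=s+[0,0,10.3]
for yaw in (np.radians(60),):
  ax=np.array([np.cos(yaw),np.sin(yaw),0]); ay=np.array([-ax[1],ax[0],0])
  for a,b,c,n in [(-75,-16,-15,'back right bottom'),(-75,16,15,'back left top'),(-75,-16,15,'brt'),(43,-16,-15,'front right bottom'),(43,-16,15,'frt'),(75,0,0,'nose')]:
    print(n,proj('side',g+a*ax+b*ay+[0,0,c]).round(1))
print(proj('side',[622,38.5,95]),proj('side',[622,38.5,120]))
# bearing lower barrel as side view check
E
python3 - <<'E'
import sys; sys.path.insert(0,'.')
import os; os.chdir('.')
from look import crop
crop('st_w','pics/wrist_st.png',200,0,160,110,5)
crop('st_n','pics/side_st.png',238,205,70,40,11)
E
```

```text
back right bottom [246.5 235. ]
back left top [244.1 220.7]
brt [245.9 227.2]
front right bottom [284.8 228.8]
frt [284.8 221.1]
nose [293.7 220.2]
[325.09961716 215.25282489] [325.54085182 208.80675497]
```

View pics/st_w.png

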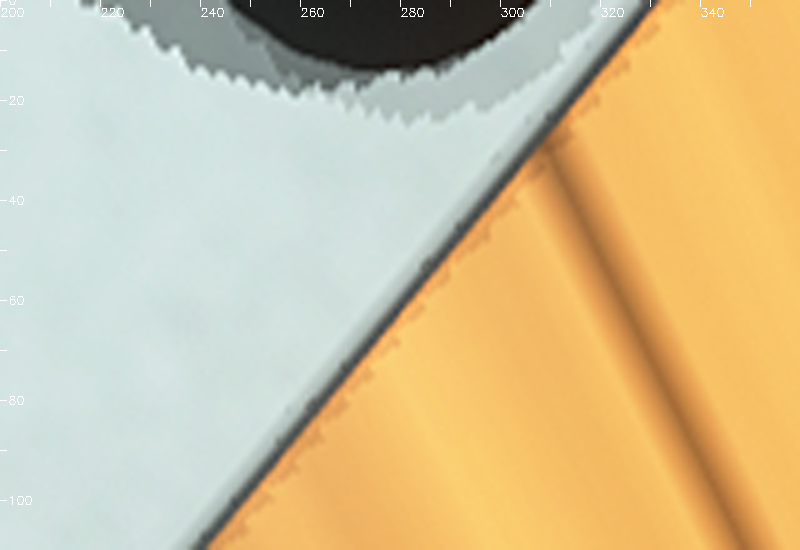

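View pics/st_n.png

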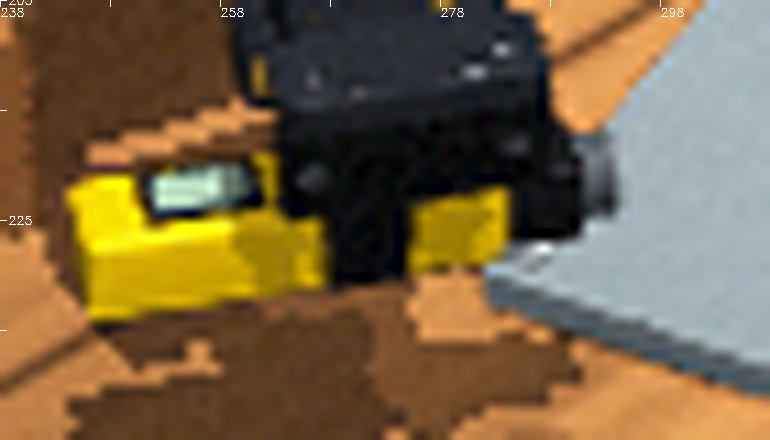

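Run:
```python
from look import *
s,o=pickle.load(open('st.pkl','rb')); d=o['wrist']
print('bearing col',wproj(d,s,[[622,38.5,62],[622,38.5,95],[619.7,39.1,62],[624.3,38,62]]).round(1))
g=s['eef_pos']+[0,0,10.3]
for t in (0,2,-2):
  R=Ro.from_euler('zyx',[60,t,0],degrees=True).as_matrix()
  print(t,wproj(d,s,[g+R@np.array(v) for v in [(43,16,15),(43,-16,15),(43,-13,13),(43,13,13),(75,13,13),(75,-13,13)]]).round(1).tolist())
crop('st_w2','pics/wrist_st.png',225,115,110,110,5)
```

```text
bearing col [[ 278.5  -73.7]
 [ 278.2 -123.1]
 [ 274.2  -72.3]
 [ 282.7  -75.4]]
0 [[246.1, 189.8], [311.2, 189.8], [304.8, 189.0], [252.5, 189.0], [251.0, 122.2], [306.3, 122.2]]
2 [[247.0, 189.2], [311.9, 188.8], [305.4, 188.1], [253.3, 188.4], [251.9, 121.8], [306.8, 121.7]]
-2 [[245.1, 190.4], [310.5, 190.9], [304.1, 189.9], [251.7, 189.6], [249.9, 122.7], [305.7, 122.7]]
```

View pics/st_w2.png

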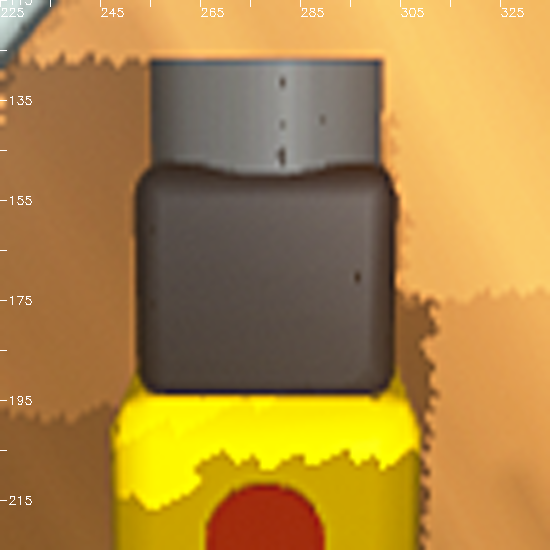

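The wrist view shows the bar centred at column 278, and the bearing is predicted at column 278, so the heading is right. I'll advance slowly to a gap of about 35 mm and hold.

>>> apply_moves(
  offset=[
    [0.2,0.35,0.06],
    [0.4,0.7,0.06],
    [0.6,1.05,0.06],
    [0.8,1.35,0.06],
    [0.9,1.56,0.06],
    [0.9,1.56,0.06],
    [0.9,1.56,0.06],
    [0.9,1.56,0.06],
    [0.9,1.56,0.06],
    [0.9,1.56,0.06],
    [0.9,1.56,0.06],
    [0.9,1.56,0.06],
    [0.9,1.56,0.06],
    [0.9,1.56,0.06],
    [0.9,1.56,0.06],
    [0.9,1.56,0.06],
    [0.9,1.56,0.06],
    [0.9,1.56,0.06],
    [0.9,1.56,0.06],
    [0.9,1.56,0.06],
  ],
  yaw=[0,0,0,0,0,0,0,0,0,0,0,0,0,0,0,0,0,0,0,0],
  jaw=[1,1,1,1,1,1,1,1,1,1,1,1,1,1,1,1,1,1,1,1],
)

```text
t: 8.93
eef_pos: [556.9, -74.5, 86.2]
tcp_rot: [-1.759, 1.565, 2.43]
ft_force: [0.2, -1.0, -1.0]
opening: 0.335
```

Run:
```python
from look import *
s,o=look('hold'); d=o['wrist']
crop('hold_s','pics/side_hold.png',240,195,110,60,7)
crop('hold_t','pics/top_hold.png',200,140,100,90,7)
g=s['eef_pos']+[0,0,10.3]
R=Ro.from_euler('zyx',[60,0,0],degrees=True).as_matrix()
for v in [(-75,-16,-15),(43,-16,-15),(43,-16,15),(75,0,0),(75,0,11),(75,0,-11)]: print(v,proj('side',g+R@np.array(v)).round(1),proj('top',g+R@np.array(v)).round(1))
```

```text
8.925 [556.9 -74.5  86.2] yyaw -30.03 [-0.0045  0.0039 -1.    ] [ 0.22 -0.96 -0.95] [-0.05  0.12  0.03] 0.3351031377840866
(-75, -16, -15) [261.3 232.3] [303.6 205.5]
(43, -16, -15) [299.2 226.2] [266.  184.8]
(43, -16, 15) [299.3 218.5] [265.7 183.6]
(75, 0, 0) [307.9 217.6] [252.8 183.6]
(75, 0, 11) [308.  214.8] [252.5 183.2]
(75, 0, -11) [307.8 220.4] [253.  184.1]
```

View pics/wrist_hold.png

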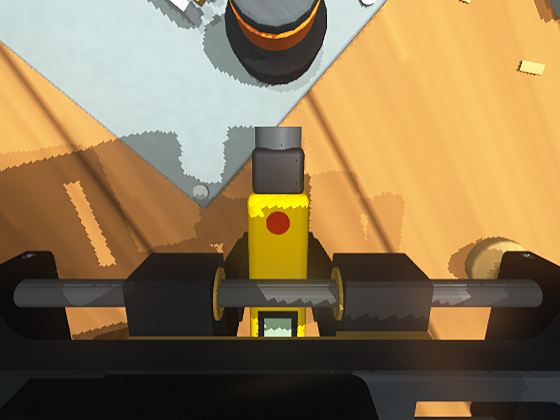

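View pics/hold_s.png

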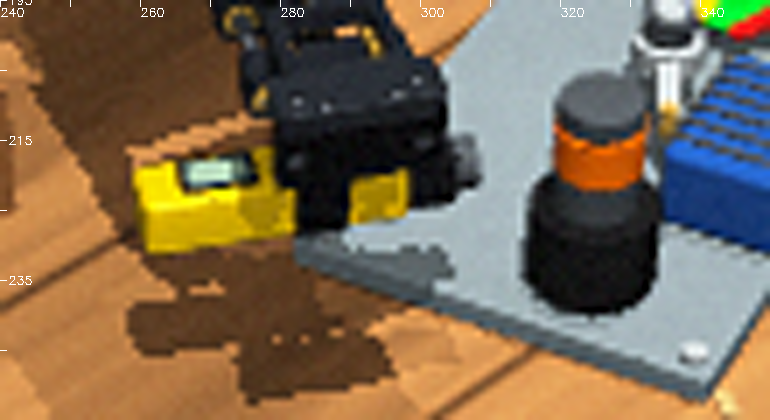

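View pics/hold_t.png

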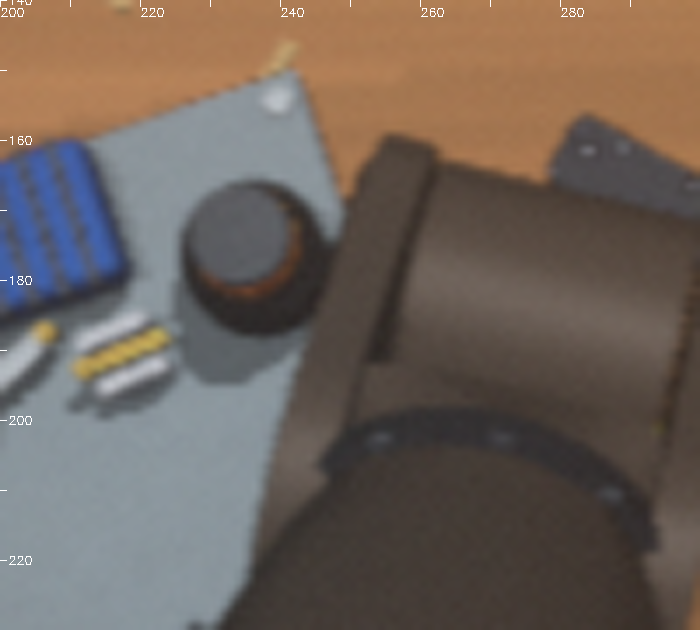

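The bar is held level and aimed. In the wrist view the band centre is at about column 276 against the bar axis at 278, roughly 1 mm. It stood still for about 1.9 s with no contact. Next, back off and return it to the mat.

>>> apply_moves(
  offset=[
    [-0.3,-0.5,0],
    [-0.9,-1.56,0],
    [-1.2,-2.6,0],
    [-1.5,-3.6,0],
    [-1.8,-4.7,0],
    [-2.1,-5.7,0],
    [-2.4,-6.8,0],
    [-2.7,-7.9,0],
    [-3,-9,0],
    [-3.3,-10,0],
    [-3.5,-10.68,0],
    [-3.5,-10.68,-0.2],
    [-3.5,-10.68,-1],
    [-3.5,-10.68,-2],
    [-3.5,-10.68,-2.5],
    [-3.5,-10.68,-2.8],
    [-3.5,-10.68,-3],
    [-3.5,-10.68,-3.08],
    [-3.5,-10.68,-3.08],
    [-3.5,-10.68,-3.08],
  ],
  yaw=[0,0,0,0,0,0,0,0,0,0,0,0,0,0,0,0,0,0,0,0],
  jaw=[1,1,1,1,1,1,1,1,1,1,1,1,1,1,1,1,1,1,1,1],
)

```text
t: 11.58
eef_pos: [469.5, -341.6, 9.5]
tcp_rot: [-1.755, 1.565, 2.433]
ft_force: [0.2, -0.4, -0.9]
opening: 0.338
```

>>> apply_moves(
  offset=[
    [0,0,-0.03],
    [0,0,-0.03],
    [0,0,-0.03],
    [0,0,-0.03],
    [0,0,-0.03],
    [0,0,-0.03],
    [0,0,-0.03],
    [0,0,-0.03],
    [0,0,0.5],
    [0,0,2],
    [0,0,4],
    [0,0,6],
    [0,0,8],
    [0,0,8],
  ],
  yaw=[0,0,0,0,0,0,0,0,0,0,0,0,0,0],
  jaw=[1,1,-1,-1,-1,-1,-1,-1,-1,-1,-1,-1,-1,-1],
)

```text
t: 13.32
eef_pos: [470.4, -342.4, 214.2]
tcp_rot: [1.292, 1.569, -0.803]
ft_force: [-0.9, -0.3, -1.2]
opening: 1.0
```

Run:
```python
from look import *
look('rel',('wrist','side'))
s=env.state();print(s['joints'].round(2))
```

```text
13.325 [ 470.4 -342.4  214.2] yyaw -30.03 [ 0.0015 -0.0016 -1.    ] [-0.86 -0.3  -1.22] [-0.08  0.11 -0.02] 1.0003879601814778
[-0.74  0.43  1.67 -0.    1.04 -0.22]
```

View pics/wrist_rel.png

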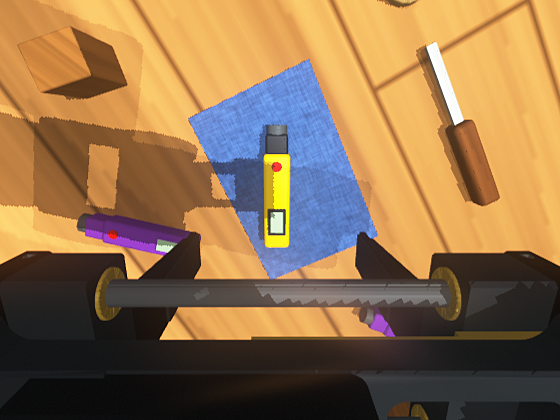

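View pics/side_rel.png

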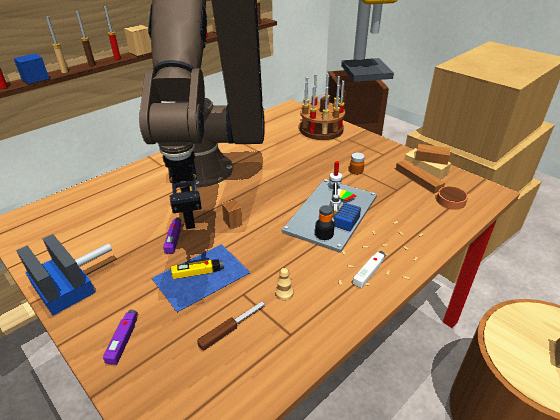

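The thermometer lies on the mat again, released, and everything else is undisturbed. Now shut the jaws and go behind the post. I'll push with the side of the fingers, with the jaw axis radial.

>>> apply_moves(
  offset=[
    [0.3,1,0.5],
    [0.7,3,1],
    [1,5,1],
    [1,7,1],
    [1,9,1],
    [1,11,1],
    [0.8,13,1],
    [0.5,15,1],
    [0,17,0.5],
    [-0.4,19,0],
    [-0.8,21,-0.5],
    [-1,22.5,-1],
    [-1.08,23.5,-1.6],
    [-1.08,23.5,-1.6],
    [-1.08,23.5,-1.6],
  ],
  yaw=[0,-0.3,-0.6,-1,-1.3,-1.6,-2,-2.3,-2.6,-3,-3.18,-3.18,-3.18,-3.18,-3.18],
  jaw=[1,1,1,1,1,1,1,1,1,1,1,1,1,1,1],
)

```text
t: 15.3
eef_pos: [442.1, 245.5, 169.7]
tcp_rot: [-1.472, 1.566, 2.384]
ft_force: [0.1, -0.2, 1.7]
opening: 0.009
```

Run:
```python
from look import *
s,o=look('pp',('wrist','side')); d=o['wrist']
print(wproj(d,s,[[468.3,267.2,125],[468.3,267.2,70],[554,168,68]]).round(1))
crop('pp_s','pics/side_pp.png',290,130,100,80,8)
```

```text
15.3 [442.1 245.5 169.7] yyaw -49.11 [-0.0034  0.0033 -1.    ] [ 0.11 -0.22  1.72] [-0.07  0.19 -0.05] 0.008621167742798377
[[280.  181.3]
 [279.8 170.1]
 [425.  169.9]]
```

View pics/wrist_pp.png

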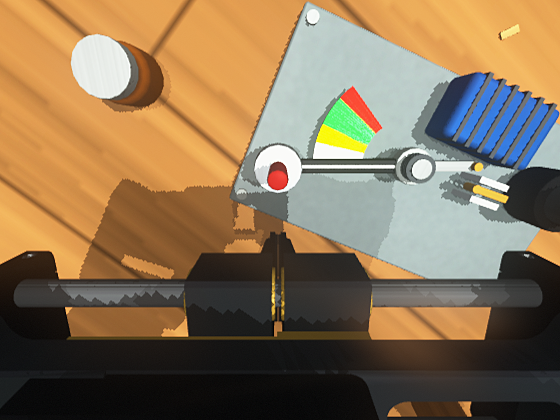

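View pics/pp_s.png

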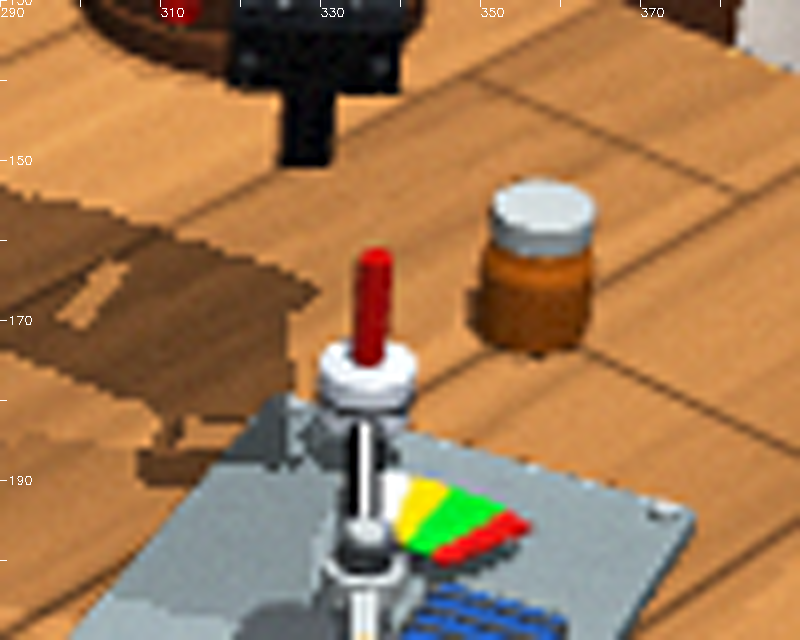

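Run:
```python
from look import *
s,o=pickle.load(open('pp.pkl','rb')); d=o['wrist']
crop('pp_w','pics/wrist_pp.png',245,75,200,130,4)
print('post',wonz(d,s,(278,180.5),125))
for z in (66,75,85): print(z,wonz(d,s,(421,168),z).round(1),onz('top',(189.8,201.2),z).round(1), onz('side',(336,196.5),z).round(1))
```

```text
post [467.81173609 268.66899952 125.        ]
66 [553.2 171.1  66. ] [552.  168.1  66. ] [554.5 171.   66. ]
75 [551.4 175.1  75. ] [551.3 166.4  75. ] [562.3 160.9  75. ]
85 [549.4 179.6  85. ] [550.5 164.6  85. ] [571.1 149.7  85. ]
```

View pics/pp_w.png

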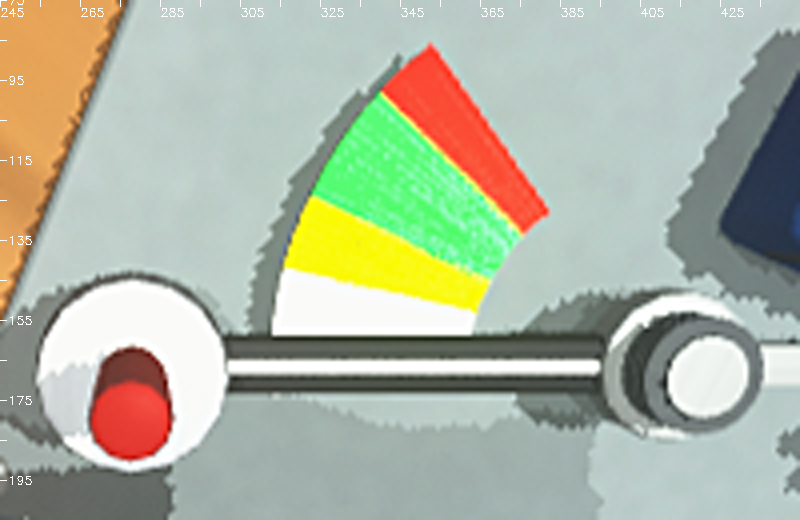

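```bash
cat > arc.py <<'E'
import numpy as np
P=np.array([553.2,170.]);A0=np.radians(130.97)
def tcp(th,D=18):
    a=A0-th; return P+130*np.array([np.cos(a),np.sin(a)])-D*np.array([np.sin(a),-np.cos(a)])
if __name__=='__main__':
    s=np.array([442.1,245.5])
    for th,D in [(0,33),(0,24),(0,20),(0,18)]+[(x,18) for x in np.arange(.05,.66,.05)]:
        print(round(th,2),D,tcp(th,D).round(1),((tcp(th,D)-s)/25).round(2),round(-np.degrees(th)/6,2))
E
python3 arc.py
```

```text
0 33 [443.  246.5] [0.04 0.04] -0.0
0 24 [449.8 252.4] [0.31 0.28] -0.0
0 20 [452.9 255. ] [0.43 0.38] -0.0
0 18 [454.4 256.4] [0.49 0.43] -0.0
0.05 18 [458.8 261.2] [0.67 0.63] -0.48
0.1 18 [463.5 265.8] [0.86 0.81] -0.95
0.15 18 [468.4 270.2] [1.05 0.99] -1.43
0.2 18 [473.5 274.3] [1.26 1.15] -1.91
0.25 18 [478.8 278.1] [1.47 1.3 ] -2.39
0.3 18 [484.3 281.7] [1.69 1.45] -2.86
0.35 18 [490. 285.] [1.92 1.58] -3.34
0.4 18 [495.8 288. ] [2.15 1.7 ] -3.82
0.45 18 [501.8 290.7] [2.39 1.81] -4.3
0.5 18 [507.9 293.2] [2.63 1.91] -4.77
0.55 18 [514.1 295.3] [2.88 1.99] -5.25
0.6 18 [520.4 297.1] [3.13 2.06] -5.73
0.65 18 [526.8 298.6] [3.39 2.12] -6.21
```

>>> apply_moves(
  offset=[
    [0,0,-1],
    [0,0,-2.2],
    [0,0,-3.1],
    [0,0,-3.42],
    [0,0,-3.42],
    [0,0,-3.42],
  ],
  yaw=[0,0,0,0,0,0],
  jaw=[1,1,1,1,1,1],
)

```text
t: 16.15
eef_pos: [443.0, 245.2, 85.6]
tcp_rot: [-2.058, 1.566, 1.796]
ft_force: [-0.7, -0.7, -0.4]
opening: 0.006
```

>>> apply_moves(
  offset=[
    [0.27,0.29,0],
    [0.4,0.39,0],
    [0.46,0.44,0],
    [0.55,0.54,0],
    [0.63,0.64,0],
    [0.73,0.73,0],
    [0.82,0.82,0],
    [0.82,0.82,0],
    [0.82,0.82,0],
    [0.82,0.82,0],
  ],
  yaw=[0,0,0,-0.24,-0.48,-0.7,-0.95,-0.95,-0.95,-0.95],
  jaw=[1,1,1,1,1,1,1,1,1,1],
)

```text
t: 17.4
eef_pos: [462.5, 265.3, 85.7]
tcp_rot: [-1.468, 1.567, 2.287]
ft_force: [-4.7, -4.5, 5.1]
opening: 0.004
```

Run:
```python
from look import *
s,o=look('c1',('wrist',)); 
crop('c1_w','pics/wrist_c1.png',200,90,200,150,4)
```

```text
17.4 [462.5 265.3  85.7] yyaw -54.87 [-0.0027  0.0032 -1.    ] [-4.71 -4.51  5.06] [-0.8   0.9   0.03] 0.003959946764699414
```

View pics/wrist_c1.png

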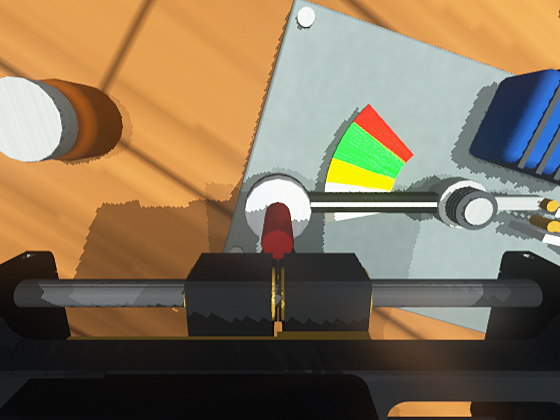

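>>> apply_moves(
  offset=[
    [0.23,0.19,0],
    [0.44,0.36,0],
    [0.65,0.51,0],
    [0.87,0.66,0],
    [1.1,0.79,0],
    [1.33,0.91,0],
    [1.45,0.97,0],
    [1.57,1.02,0],
    [1.7,1.07,0],
    [1.82,1.12,0],
    [1.92,1.15,0],
    [1.92,1.15,0],
    [1.92,1.15,0],
  ],
  yaw=[-0.48,-0.95,-1.43,-1.91,-2.39,-2.86,-3.1,-3.34,-3.58,-3.82,-4,-4,-4],
  jaw=[1,1,1,1,1,1,1,1,1,1,1,1,1],
)

```text
t: 19.08
eef_pos: [508.6, 293.8, 85.6]
tcp_rot: [-0.668, 1.565, 2.668]
ft_force: [-10.4, -1.8, 6.7]
opening: 0.006
```

Run:
```python
from look import *
s,o=look('c2',('wrist','side','top')); 
crop('c2_w','pics/wrist_c2.png',230,110,200,150,4)
crop('c2_s','pics/side_c2.png',290,130,100,80,8)
```

```text
19.075 [508.6 293.8  85.6] yyaw -78.85 [-0.0053  0.0027 -1.    ] [-10.38  -1.85   6.74] [-0.18  1.76  0.01] 0.00579308693199221
```

View pics/c2_w.png

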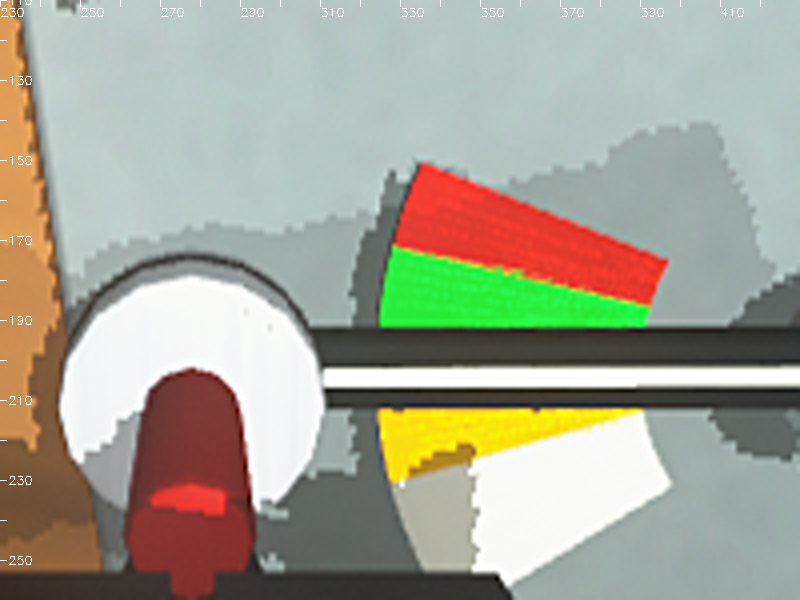

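View pics/c2_s.png

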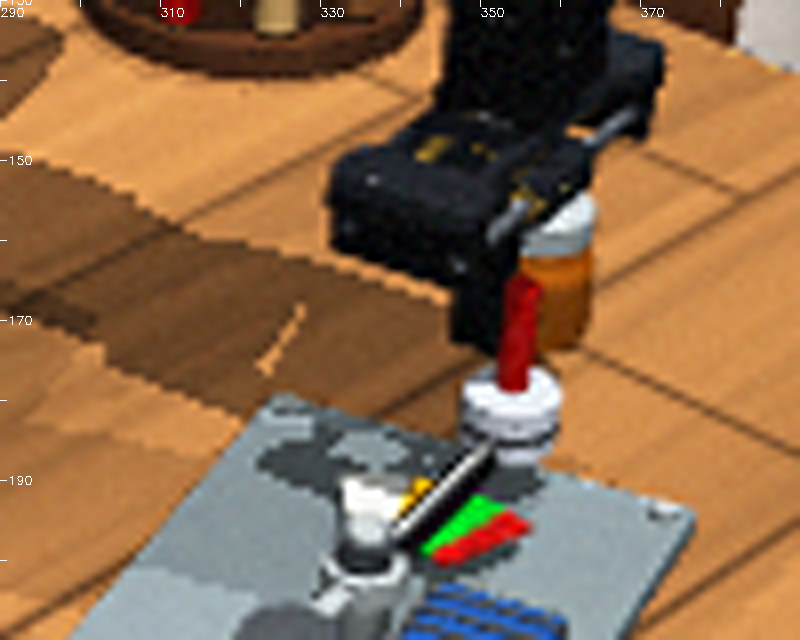

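By the scale angles in the wrist view the arm stands at about 0.51 rad, in green and past the click. I'll ease it to mid-green (~0.57) and allow for the ~2 mm lag under load.

>>> apply_moves(
  offset=[
    [0.15,0.04,0],
    [0.27,0.07,0],
    [0.38,0.1,0],
    [0.38,0.1,0],
    [0.38,0.1,0],
    [0.38,0.1,0],
    [0.38,0.1,0],
    [0.38,0.1,0],
  ],
  yaw=[-0.2,-0.4,-0.5,-0.5,-0.5,-0.5,-0.5,-0.5],
  jaw=[1,1,1,1,1,1,1,1],
)

```text
t: 20.23
eef_pos: [516.1, 296.2, 85.6]
tcp_rot: [-0.343, 1.561, 2.942]
ft_force: [-11.2, -1.3, 7.3]
opening: 0.004
```

Run:
```python
from look import *
s,o=look('c3',('wrist','side','top')); 
print(np.abs(s['qvel']).max())
crop('c3_w','pics/wrist_c3.png',230,110,200,150,4)
from arc import tcp
from scipy.optimize import minimize
r=minimize(lambda p:np.sum((tcp(p[0],p[1])-s['eef_pos'][:2])**2),[.55,18]); print(r.x)
print(min(((np.linalg.norm(tcp(t)-s['eef_pos'][:2]),t) for t in np.arange(.4,.75,.005))))
```

```text
20.225 [516.1 296.2  85.6] yyaw -81.83 [-0.0091  0.0019 -1.    ] [-11.21  -1.26   7.32] [-0.22  1.82  0.04] 0.0036096598344715447
0.0005943513572113595
[ 0.58262006 20.08443666]
(np.float64(0.39383480498908163), np.float64(0.5650000000000002))
```

View pics/c3_w.png

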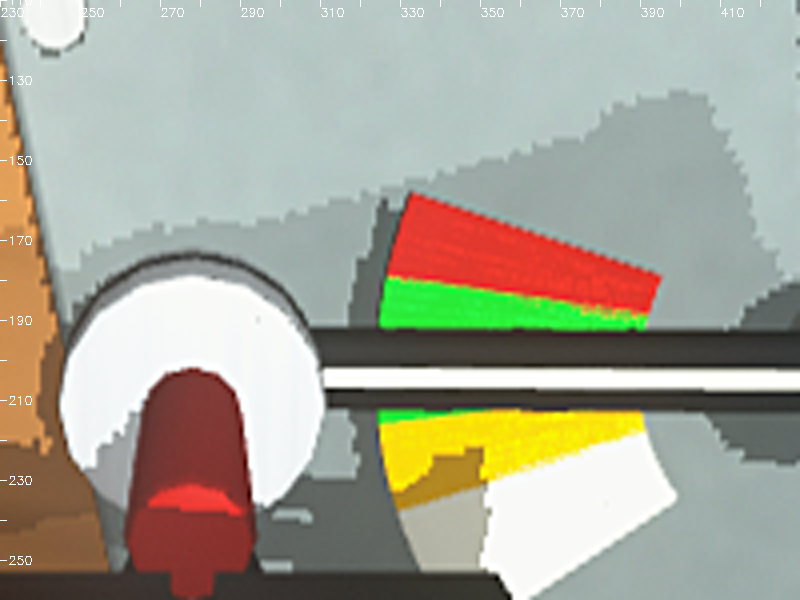

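View pics/side_c3.png

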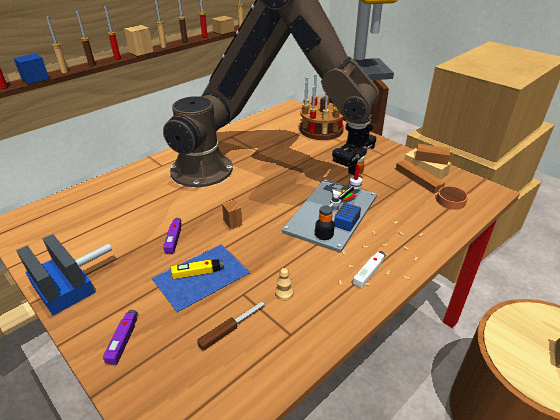

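View pics/top_c3.png

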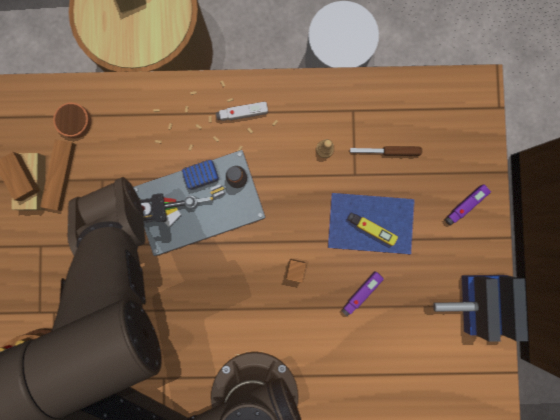

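The wrist view shows green on both sides of the arm's white line, about 0.57 rad. The push is steady at about 11 N and the joints are still. The thermometer, figure, blank and gouge are where they were. Handing in.

Run:
```python
from cell import env
print(env.job_done()); s=env.state(); print(s['t'],s['eef_pos'],s['ft_force'])
```

```text
the job is handed in; nothing more can be done
None
the job is handed in; nothing more can be done
```

I did the whole job in the order asked and handed it in at about 20 s, with the arm still holding the tensioner back against its spring.

- **Thermometer:** I held the yellow thermometer still for about 1.9 s, its nose roughly 35 mm off the orange band. It was aimed within 1–2 mm sideways, at about 96 mm height. Then I laid it back on the mat and let go of it; the last camera views show it lying there.
- **Tensioner:** I pushed the post past the click with the side of the shut fingers and held it at about 0.57 rad. The wrist camera shows green on both sides of the arm's white line. The last force reading was about 11 N along the push, with the joints still.
- **Small disagreements:** in the side view the thermometer looked 1–2° nose-down while held, which is near what that picture can resolve. While pushing, the wrist also read about 7 N vertically; I didn't trace the cause. Both are well within the limits.
- **Other things on the bench:** the figure, blank and gouge had not moved. The jar was hidden behind the arm in the last pictures. It was unmoved in the last clear view before the push, and the arm's path stayed well clear of it.

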